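# Offer up a brass crossbar over the post in the vice

### The arm

A 7-joint arm with a two-finger parallel gripper is mounted at the origin on the work surface. World frame = base frame: x ahead of the robot, y to its left, z up, the work surface at z = 0. Lengths are in m, angles in degrees, forces in N, time in s.
With the tool pointing down it reaches from about 0.425 to 0.875 m from the base axis. Payload 4.7 kg.
Tool frame: the origin (TCP) lies between the finger pads; the fingertips stand 8 mm ahead of it and the grasp point (between the pads) lies 11 mm behind it (env.tip_extent is the distance from the TCP to the fingertips, in m); z points along the fingers, y is the line along which they close (so a half turn about z gives the same grasp; the last joint's range is limited). The gripper opens to 87 mm and grips with 3 to 60 N. Pads are 19 mm wide; open, the fingers measure 117 mm over their backs; the gripper's body (75 mm by 190 mm) begins 51 mm behind the grasp point.
Start: joints at [67.271, 18.392, -4.016, 83.108, 1.295, 78.541, -3.26], TCP at [0.26, -0.596, 0.231] pointing down, gripper open.
Joint ranges: [-163.93, 163.93], [-17.29, 119.83], [-79.2, 71.16], [3.27, 140.29], [-89.18, 269.18], [5.43, 117.66], [-154.24, 154.24]. Speed limits (degrees/s): [147.25, 147.25, 180, 180, 180, 180, 180].

### API

Orientations are given as [roll, pitch, yaw] about the fixed x, y, z axes, in that order (R = Rz(yaw) Ry(pitch) Rx(roll)).
In Python, from cell import sensors, vision, workorder, env gives the robot as it stands.
- The arm moves only by the tool drive_tool, never from a script. Its argument "moves" is a list of rows, each an object of numbers: "x", "y", "z": the shift along the tool's x, y, z in mm; "rx", "ry", "rz": the turn, a rotation vector about the tool's x, y, z in rad; "fingers": the closure, from -1 (fully open) to 1 (shut). In form: [{"x": .., "y": .., "z": .., "rx": .., "ry": .., "rz": .., "fingers": ..}, ...]. A call has 1 to 20 rows; each row is the pose to reach, as a shift and turn from the pose commanded when the call began, along the tool's axes at that moment; what a row does not reach only later rows make up. A row lasts 1/8 s, in which the tool goes at most 62.5 mm and 10.7 degrees, less where a joint would pass 70% of its speed; a pose out of reach is approached as far as the arm can. A call with a gripper value outside its range is refused whole. The fingers move at their own pace and stop on an object; "force" is the grip in N (left out, the last holds). Time passes only in rows, so rows that repeat a pose let the fingers close. It gives the time, the measured TCP pose, the force, the opening and the grip force at its end, in the units of the state.
- sensors.get_obs(): the state, without advancing time (a new reading comes with each control period).
- vision.read_camera(name): name is "side" or "top"; returns a dict with "image" (384x512x3 uint8, red, green, blue), "fx", "fy", "cx", "cy" (pixels), "k1" (the pictures are not rectified: a ray, as slopes to the right and down, at radius r is drawn at 1 + k1 r^2 times it, then the intrinsics apply), "R" (3x3) and "t" (3): a world point X has camera coordinates R X + t. Camera axes: x right, y down, z forward; pixel columns grow to the right and rows downward; lengths in m; the calibration is good to about 2 mm. A picture is of the moment at which its call begins. There is no depth.
- workorder.sign_off(): hands the job in; it is judged then, once.
The state is a dict: "time_s": time; "qpos": joint angles; "joint_velocities": joint speeds; "effort": joint torques, N m; "tool_pos": TCP position; "tool_rot": TCP orientation; "force": force on the tool from outside, world axes, zero at the start; "wrist_torque": the same for the moment, N m; "grip_width": finger opening in m; "grasp_force": force on a finger pad.
Only numpy, scipy, OpenCV 4.12 (cv2) and the standard library are available. Lean on these libraries where they do the work, as an engineer would, in place of code of your own. Each camera call takes 0.05 s, during which the arm holds its last target. There are 200 camera calls.

### The job

Pick the brass square bar out of the blue bin of offcuts and offer it up as the crossbar for the steel post clamped in the vice: hold it level in the air, its middle centred over the post, running the same way as the vice's jaws, with a gap of about 15 mm between the post's top and the bar, and keep it still there for three seconds so that the welder can mark the joint. Do not let the bar touch the post or the vice, and leave the other offcuts and the red welding magnet lying where they are. Finish while still holding the bar there; do not put it down or let go.

Things in the scene. Friction and masses are not known exactly. Their poses are not given: they have to be found in the camera images.
- brass_bar: the target: a solid brass (yellow) square bar, 16 x 16 mm in section and 160 mm long, with a thin white chalk line round its middle; mass 0.28 to 0.42 kg, balanced at the middle. Origin: centre of its underside. y runs along its length, x across it, z is up. It lies flat on the floor of the bin, roughly along the bin's y.
- bar_under (a point): the centre of the brass bar's underside (the same point as its origin)
- offcut_bin: a blue open sheet-metal bin, fixed to the bench, left or right of the robot: outside 276 (x) x 320 (y) x 55 mm high, walls and floor 4 mm. Origin: centre of its underside, z up. Three bars lie side by side in it, about along its y, 66 to 74 mm from middle to middle, about 50 mm to the -y side of its centre; four fittings lie about 100 mm to the +y side.
- vice: a dark brown-grey iron machine vice, bolted down. Origin: on the bench under the post; y along the jaws (108 mm), x from the handle side to the fixed jaw, z up. It spans x -200 to +85, y -85 to +85 mm; jaw tops 90 mm above the bench. A grey 25 x 25 mm steel post stands upright in the jaws, sides parallel to x and y, its bright end 150 mm above the bench.
- post_top (a point): the centre of the post's flat top end, 150 mm above the bench; axes as the vice
- steel_bar: bystander in the bin: a grey steel square bar, 16 x 16 x 160 mm (along y); origin centre of underside
- angle_iron: bystander in the bin: a rusty brown steel angle, legs 25 mm, 4 mm thick, 150 mm long (along y), one leg flat on the floor, the other upright at its -x side; origin centre of underside
- copper_elbow: bystander in the bin: a copper pipe elbow, about 47 x 47 x 26 mm; origin under the middle
- hex_nut: bystander in the bin: a steel hexagon nut, 36 mm across flats, 19 mm high; origin centre of underside
- coupling_nut: bystander in the bin: a long steel hexagon coupling nut lying along y, 24 mm across flats, 55 mm long; origin under the middle
- shaft_collar: bystander in the bin: a dark steel ring, 42 mm outside, 22 mm hole, 14 mm high; origin centre of underside
- magnet_square: bystander on the bench, straight ahead beyond the bin and vice: a red triangular welding magnet, about 110 x 110 x 17 mm; origin underneath near its right-angle corner
Not all that is in view belongs to the job. Of the things like the brass_bar, leave any that is turquoise; of the rest the larger one is meant.

How it is judged:
By the outcome, as a careful person would: the job done as asked, in the order asked, and still so for the second after the job is handed in, while the arm keeps its last pose, push and grip.
It also fails if it takes over 50 s, if anything falls off the work surface, if the arm or the gripper's body presses on something with over 40 N, if the wrist force passes 120 N, or if a joint passes its speed limit or range.

## Working session

There is one attempt and no reset: what is moved stays moved. The work goes in short steps, Python scripts to look and compute and a tool call to move; the robot and the scene stay as the last step left them, time stands still between calls to the robot, and variables do not carry over. Pictures are saved under pics/ and viewed, at most 10 in all, crops included, and the job is handed in when it is done.

Besides the shell and the picture viewer there is one more tool, called after "Emit:" by a JSON object that holds its "op" and its "data". drive_tool: Moves the arm, as the interface text tells. Its arguments: {"type":"object","properties":{"moves":{"type":"array"},"force":{"type":"number"}},"required":["moves"]}

```bash
mkdir -p pics; ls
cat > h.py <<'E'
import numpy as np, cv2
from cell import sensors, vision, workorder, env
def cam(n,save=None):
    c=vision.read_camera(n)
    if save: cv2.imwrite(save,cv2.cvtColor(c["image"],cv2.COLOR_RGB2BGR))
    return c
def K(c): return np.array([[c["fx"],0,c["cx"]],[0,c["fy"],c["cy"]],[0,0,1.]]),np.array([c["k1"],0,0,0.])
def rays(c,uv):
    k,d=K(c); p=cv2.undistortPoints(np.array(uv,float).reshape(-1,1,2),k,d).reshape(-1,2)
    R=np.array(c["R"]); D=np.c_[p,np.ones(len(p))]@R
    return -R.T@np.array(c["t"]),D
def onplane(c,uv,z):
    o,D=rays(c,uv); return o+D*((z-o[2])/D[:,2])[:,None]
def proj(c,X):
    k,d=K(c); return cv2.projectPoints(np.array(X,float).reshape(-1,1,3),cv2.Rodrigues(np.array(c["R"]))[0],np.array(c["t"]),k,d)[0].reshape(-1,2)
E
python3 - <<'E'
from h import *
for n in("top","side"):
    c=cam(n,f"pics/{n}0.png"); print(n,c["fx"],c["k1"],rays(c,[[256,192]]))
s=sensors.get_obs();print(s)
E
```

```text
pics
top 444.95876336598064 0.009330312605490351 (array([ 0.35925281, -0.00902991,  1.33862721]), array([[ 0.12835964, -0.01079834, -0.99180995]]))
side 370.8301794325519 -0.0792035325662051 (array([-0.34563175,  0.77563778,  0.75799764]), array([[ 0.64197822, -0.60230693, -0.47445952]]))
{'time_s': 0.1, 'qpos': array([67.27077698, 18.4324579 , -4.01412722, 83.16739566,  1.2968991 ,
       78.53902833, -3.26087153]), 'joint_velocities': array([ 0.0532879 , -0.14023852, -0.05015692, -0.14912511, -0.0392494 ,
       -0.04099582, -0.02866879]), 'effort': array([-3.04030018e-04, -4.92572057e+01, -4.05618399e-01, -3.13400209e+01,
       -6.40631374e-02,  3.94470873e-02,  9.91757042e-05]), 'tool_pos': array([ 0.25931862, -0.59552547,  0.22960189]), 'tool_rot': array([-1.79906446e+02,  7.66673942e-03,  2.35369870e+01]), 'force': array([-0.44175962, -0.00620571, -0.197162  ]), 'wrist_torque': array([ 0.02683688, -0.00032208,  0.02303241]), 'grasp_force': 0.0, 'grip_width': 0.08682636835310432}
```

View pics/top0.png

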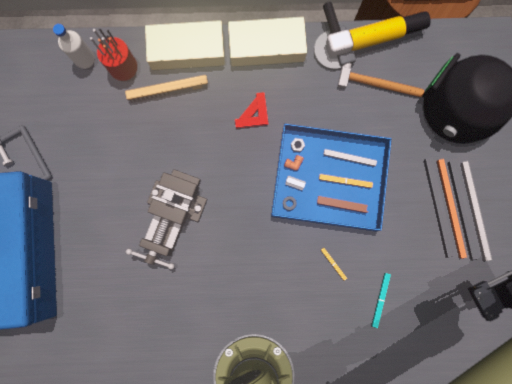

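View pics/side0.png

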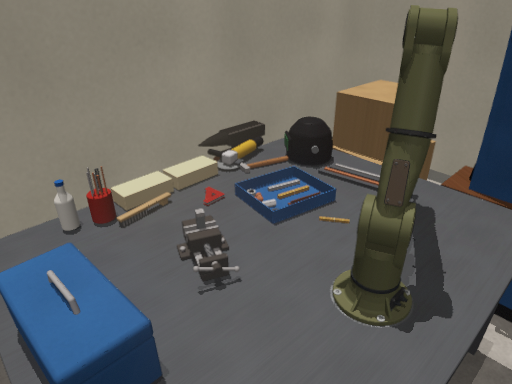

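The top view shows the bin at about (332,178). Its middle bar is brass, at (346,181). The vice is at (172,210), with the post near (177,197), and the magnet is at (254,112).

Possible mistakes for the target:
- brass bar in the bin (346,181)
- small brass bar on the bench (334,264)
- turquoise bar (382,300)
- wooden stick (167,88)
- steel bar (350,158)
- angle iron (342,205)

The target is the larger brass one, in the bin at (346,181). I'll check it in a close crop.

Run:
```python
from h import *
c=cam("top"); s=cam("side")
im=c["image"]; a=cv2.resize(im[120:235,265:395],None,fx=4,fy=4,interpolation=cv2.INTER_CUBIC)[:,:,::-1]
b=cv2.resize(im[160:275,120:220],None,fx=4,fy=4,interpolation=cv2.INTER_CUBIC)[:,:,::-1]
d=a[:300].copy()
cv2.imwrite("pics/crop_bin.png",a[:,:400]); 
cv2.imwrite("pics/crops.png",cv2.resize(np.hstack([a,b]),None,fx=.85,fy=.85))
cv2.imwrite("pics/vside.png",cv2.resize(s["image"][185:295,165:275],None,fx=5,fy=5,interpolation=cv2.INTER_CUBIC)[:,:,::-1])
hsv=cv2.cvtColor(im,cv2.COLOR_RGB2HSV)
m=cv2.inRange(hsv,(15,110,120),(35,255,255)); 
r=np.zeros_like(m); r[165:197,312:380]=m[165:197,312:380]
r=cv2.morphologyEx(r,cv2.MORPH_CLOSE,np.ones((3,7)))
n,l,st,ce=cv2.connectedComponentsWithStats(r); print(st,ce)
pts=np.argwhere(r)[:,::-1].astype(float)
w=onplane(c,pts,.020); 
rect=cv2.minAreaRect((w[:,:2]*1000).astype(np.float32)); print(rect)
mu=w.mean(0);u,sv,v=np.linalg.svd(w[:,:2]-mu[:2],full_matrices=False);print(mu,v[0],np.degrees(np.arctan2(v[0,1],v[0,0])))
```

```text
[[     0      0    512    384 196369]
 [   320    175     52     12    239]] [[255.39009721 191.51315635]
 [345.79916318 180.69037657]]
((556.42724609375, -292.77520751953125), (155.16632080078125, 14.001380920410156), 78.70514678955078)
[ 0.55609806 -0.29354786  0.02      ] [0.19106938 0.98157653] 78.98480139891466
```

View pics/crops.png

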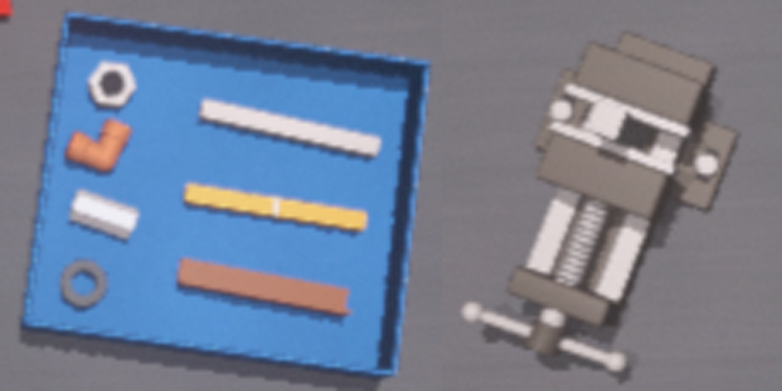

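View pics/vside.png

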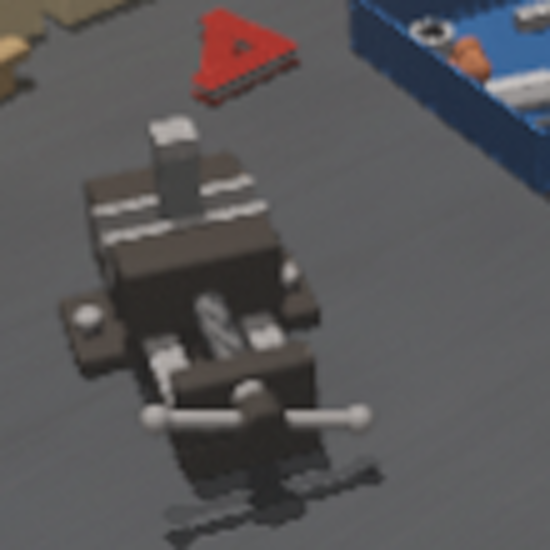

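The crop confirms the target: a yellow bar with a white chalk line at its middle, at px (346,181). The steel bar and the angle iron lie on either side of it. The post's bright top is near top px (168,194) and side px (200,211). Next I measure the post and jaw direction, and the distances to the neighbouring bars.

Run:
```python
from h import *
c=cam("top"); s=cam("side")
def blob(cc,x0,y0,x1,y1,th):
    g=cv2.cvtColor(cc["image"],cv2.COLOR_RGB2GRAY); m=np.zeros_like(g); m[y0:y1,x0:x1]=(g[y0:y1,x0:x1]>th)
    n,l,st,ce=cv2.connectedComponentsWithStats(m,connectivity=4)
    return [(st[i].tolist(),ce[i].round(2)) for i in range(1,n) if st[i][4]>3],m,l
g=cv2.cvtColor(c["image"],cv2.COLOR_RGB2GRAY); print(g[180:206,155:185])
g2=cv2.cvtColor(s["image"],cv2.COLOR_RGB2GRAY); print(g2[205:232,182:222])
```

```text
[[119 113 114 117 114 114 124 127 128 127 127 129 128 130 130 130 130 129
  131 131 131 131 132 131 132 133 133 132 125 117]
 [119 124 124 115 105 116 126 127 127 128 128 128 129 129 129 128 129 131
  129 130 132 132 132 133 133 133 132 132 132 133]
 [118 125 125 115 109 123 125 127 128 127 128 129 129 129 129 130 129 130
  130 131 131 131 131 132 132 132 132 133 133 133]
 [129 128 126 122 118 125 125 127 126 128 129 128 128 129 129 130 131 129
  130 130 130 131 131 133 132 134 133 131 132 134]
 [126 136 147 141 123 118 124 125 125 127 127 128 128 128 128 128 130 129
  131 130 131 130 132 133 132 133 133 133 133 133]
 [130 167 203 202 172 146 138 126 120 122 125 126 127 127 129 129 129 129
  129 129 131 131 129 131 132 131 133 132 133 133]
 [130 173 207 213 212 211 203 172 143 126 119 122 127 126 127 129 128 128
  128 128 130 131 131 131 131 131 130 132 134 133]
 [121 127 162 193 208 213 216 214 205 181 155 138 124 119 123 125 126 128
  129 130 129 130 130 130 130 131 131 131 132 132]
 [110  92  97 116 146 186 206 209 213 215 212 201 171 147 139 125 120 124
  127 126 128 130 129 130 
[... 1606 characters left out ...]
73  72  73  71  72  72  72  75  96 130 148]
 [129 129 128 128 127 122 119 126 146 186 207 192 155 150 146 141 120 101
   93  86  79  78  76  75  77  80  84 130 161 154]
 [129 127 130 130 129 129 129 127 122 126 126 119 130 143 146 147 147 145
  139 133 139 130 100  83  93 104 120 178 200 177]
 [127 129 127 129 128 128 131 130 131 128 114  85  85  93 109 132 146 148
  156 185 214 206 168 139 123 126 165 207 218 219]
 [127 128 127 128 128 127 130 130 130 130 119  99  91  83  84  88 103 134
  157 183 216 221 220 211 188 167 190 218 220 223]]
[[95 95 95 ... 91 91 91]
 [94 95 95 ... 91 92 92]
 [94 95 94 ... 92 92 92]
 ...
 [79 63 75 ... 89 94 94]
 [80 62 72 ... 85 91 94]
 [83 64 71 ... 76 81 91]]
```

Run:
```python
from h import *
c=cam("top"); s=cam("side")
g=cv2.cvtColor(c["image"],cv2.COLOR_RGB2GRAY)
m=np.zeros_like(g); m[183:208,159:180]=g[183:208,159:180]>170
post=cv2.morphologyEx(m,cv2.MORPH_OPEN,cv2.getStructuringElement(cv2.MORPH_ELLIPSE,(5,5)))
n,l,st,ce=cv2.connectedComponentsWithStats(post,connectivity=4); print(st[1:],ce[1:])
i=1+np.argmax(st[1:,4]); p=np.argwhere(l==i)[:,::-1].astype(float)
w=onplane(c,p,.15); print("post top cam",w.mean(0),cv2.minAreaRect((w[:,:2]*1000).astype(np.float32)))
utop=p.mean(0)
# side
g2=cv2.cvtColor(s["image"],cv2.COLOR_RGB2GRAY)
m2=np.zeros_like(g2); m2[205:218,190:212]=g2[205:218,190:212]>150
n,l,st,ce=cv2.connectedComponentsWithStats(m2); print(st[1:],ce[1:])
i=1+np.argmax(st[1:,4]); us=ce[i]; p=np.argwhere(l==i)[:,::-1].astype(float); w=onplane(s,p,.15); print("post side cam",w.mean(0),cv2.minAreaRect((w[:,:2]*1000).astype(np.float32)))
o1,d1=rays(c,[utop]);o2,d2=rays(s,[us]);A=np.c_[d1[0],-d2[0]];k=np.linalg.lstsq(A,o2-o1,rcond=None)[0]
P1=o1+d1[0]*k[0];P2=o2+d2[0]*k[1];print("tri",P1,P2)
# jaw lines: subpixel bright ridge per column along the two lines; far jaw cols 157-161 &176-184
for name,f in(("far",lambda x:185.6+(x-157.5)*.355),("near",lambda x:196.7+(x-156)*.37)):
    q=[]
    for x in range(157,192 if name=="far" else 189):
        if 160<x<177 and name=="far" or name=="near" and 163<x<178: continue
        y0=int(round(f(x)));ys=np.arange(y0-3,y0+4);v=np.clip(g[ys,x].astype(float)-150,0,None)
        if v.sum()>40:q.append([x,(v*ys).sum()/v.sum()])
    q=np.array(q);w=onplane(c,q,.09)[:,:2];L=cv2.fitLine((w*1000).astype(np.float32),cv2.DIST_HUBER,0,.01,.01).ravel()
    print(name,len(q),np.degrees(np.arctan2(L[1],L[0]))%180,L[2:],np.ptp(w,0))
# neighbours: steel and angle midpoints, coarse
print(onplane(c,[[350,157.5],[342.5,204.5],[299,145],[298,183]],.02)[:,:2])
# bin corners at rim
print(g2[203:220,192:210].tolist())
```

```text
[[160 189  14  13 112]] [[167.14285714 194.83928571]]
post top cam [0.51247392 0.21698269 0.15      ] ((510.0625305175781, 216.77175903320312), (26.75830841064453, 39.443443298339844), 57.487613677978516)
[[195 209   9   5  27]] [[199.11111111 210.7037037 ]]
post side cam [0.51079075 0.21989033 0.15      ] ((510.43212890625, 220.03311157226562), (22.31900978088379, 21.554197311401367), 68.36817169189453)
tri [0.51274116 0.21739136 0.14787209] [0.51342728 0.21818652 0.14811173]
far 19 68.07437 [523.17957 196.93356] [0.03815281 0.09553703]
near 17 70.096664 [496.36215 212.19168] [0.02898592 0.08412319]
[[ 0.62635704 -0.30998367]
 [ 0.48471416 -0.27993501]
 [ 0.66932086 -0.1577747 ]
 [ 0.5533495  -0.14999337]]
[[94, 96, 95, 95, 95, 94, 94, 94, 94, 94, 94, 86, 80, 74, 69, 66, 75, 75], [95, 95, 94, 94, 94, 93, 93, 93, 94, 93, 94, 82, 65, 54, 57, 68, 72, 60], [95, 94, 93, 94, 94, 93, 93, 92, 94, 92, 94, 93, 79, 76, 61, 49, 56, 65], [94, 93, 94, 94, 93, 93, 93, 93, 94, 95, 95, 95, 94, 94, 78, 69, 73, 87], [94, 93, 93, 93, 93, 93, 94, 94, 95, 95, 94, 94, 93, 93, 93, 93, 93, 92], [92, 92, 93,
[... 223 characters left out ...]
3, 94, 93], [93, 93, 90, 144, 167, 169, 169, 168, 168, 169, 171, 156, 116, 94, 93, 93, 93, 93], [94, 94, 91, 95, 153, 171, 164, 155, 149, 151, 154, 150, 115, 93, 93, 93, 94, 95], [95, 95, 93, 81, 134, 153, 139, 116, 96, 87, 85, 85, 89, 93, 94, 94, 94, 94], [96, 96, 95, 81, 79, 85, 85, 85, 85, 84, 84, 84, 83, 90, 94, 94, 95, 91], [95, 95, 95, 80, 76, 82, 85, 83, 83, 85, 83, 80, 78, 88, 92, 90, 89, 83], [96, 95, 96, 81, 72, 79, 80, 79, 78, 82, 77, 73, 68, 78, 83, 81, 79, 79], [96, 95, 93, 79, 68, 71, 73, 70, 70, 69, 68, 68, 68, 75, 78, 77, 78, 78], [91, 90, 85, 76, 65, 66, 67, 67, 67, 67, 67, 67, 70, 75, 77, 77, 78, 77], [82, 79, 79, 72, 62, 63, 68, 67, 67, 68, 68, 67, 69, 77, 77, 78, 77, 78]]
```

Emit:
{"op": "drive_tool", "data": {"moves": [{"x":56,"y":-23,"z":11,"rz":-0.14,"fingers":0},{"x":112,"y":-46,"z":23,"rz":-0.28,"fingers":0},{"x":168,"y":-68,"z":34,"rz":-0.42,"fingers":0},{"x":224,"y":-91,"z":46,"rz":-0.56,"fingers":0},{"x":280,"y":-114,"z":57,"rz":-0.7,"fingers":0},{"x":336,"y":-136,"z":68,"rz":-0.84,"fingers":0},{"x":392,"y":-159,"z":80,"rz":-0.968,"fingers":0},{"x":392,"y":-159,"z":80,"rz":-0.968,"fingers":0},{"x":392,"y":-159,"z":80,"rz":-0.968,"fingers":0},{"x":392,"y":-159,"z":80,"rz":-0.968,"fingers":0},{"x":392,"y":-159,"z":80,"rz":-0.968,"fingers":0}], "force": 40}}

```text
invalid input at $.moves[0]: expected keys x, y, z, rx, ry, rz, fingers
```

Emit:
{"op": "drive_tool", "data": {"moves": [{"x":56,"y":-23,"z":11,"rx":0,"ry":0,"rz":-0.14,"fingers":0},{"x":112,"y":-46,"z":23,"rx":0,"ry":0,"rz":-0.28,"fingers":0},{"x":168,"y":-68,"z":34,"rx":0,"ry":0,"rz":-0.42,"fingers":0},{"x":224,"y":-91,"z":46,"rx":0,"ry":0,"rz":-0.56,"fingers":0},{"x":280,"y":-114,"z":57,"rx":0,"ry":0,"rz":-0.7,"fingers":0},{"x":336,"y":-136,"z":68,"rx":0,"ry":0,"rz":-0.84,"fingers":0},{"x":392,"y":-159,"z":80,"rx":0,"ry":0,"rz":-0.968,"fingers":0},{"x":392,"y":-159,"z":80,"rx":0,"ry":0,"rz":-0.968,"fingers":0},{"x":392,"y":-159,"z":80,"rx":0,"ry":0,"rz":-0.968,"fingers":0},{"x":392,"y":-159,"z":80,"rx":0,"ry":0,"rz":-0.968,"fingers":0},{"x":392,"y":-159,"z":80,"rx":0,"ry":0,"rz":-0.968,"fingers":0}], "force": 40}}

```text
time_s: 1.78
tool_pos: [0.5546, -0.2953, 0.1509]
tool_rot: [180.0, 0.0, 78.8]
force: [-0.7, -0.3, 0.7]
grip_width: 0.0433
grasp_force: 0.0
```

Emit:
{"op": "drive_tool", "data": {"moves": [{"x":2,"y":1,"z":40,"rx":0,"ry":0,"rz":0,"fingers":0},{"x":2,"y":1,"z":80,"rx":0,"ry":0,"rz":0,"fingers":0},{"x":2,"y":1,"z":110,"rx":0,"ry":0,"rz":0,"fingers":0},{"x":2,"y":1,"z":126,"rx":0,"ry":0,"rz":0,"fingers":0},{"x":2,"y":1,"z":132,"rx":0,"ry":0,"rz":0,"fingers":0},{"x":2,"y":1,"z":136,"rx":0,"ry":0,"rz":0,"fingers":0},{"x":2,"y":1,"z":136,"rx":0,"ry":0,"rz":0,"fingers":0},{"x":2,"y":1,"z":136,"rx":0,"ry":0,"rz":0,"fingers":0.2},{"x":2,"y":1,"z":136,"rx":0,"ry":0,"rz":0,"fingers":0.4},{"x":2,"y":1,"z":136,"rx":0,"ry":0,"rz":0,"fingers":0.6},{"x":2,"y":1,"z":136,"rx":0,"ry":0,"rz":0,"fingers":1},{"x":2,"y":1,"z":136,"rx":0,"ry":0,"rz":0,"fingers":1},{"x":2,"y":1,"z":136,"rx":0,"ry":0,"rz":0,"fingers":1},{"x":2,"y":1,"z":136,"rx":0,"ry":0,"rz":0,"fingers":1},{"x":2,"y":1,"z":136,"rx":0,"ry":0,"rz":0,"fingers":1}], "force": 40}}

```text
time_s: 3.65
tool_pos: [0.5572, -0.292, 0.0148]
tool_rot: [180.0, 0.0, 79.0]
force: [1.3, 0.3, 0.3]
grip_width: 0.0153
grasp_force: 40.0
```

Emit:
{"op": "drive_tool", "data": {"moves": [{"x":0,"y":0,"z":-8,"rx":0,"ry":0,"rz":0,"fingers":1},{"x":0,"y":0,"z":-25,"rx":0,"ry":0,"rz":0,"fingers":1},{"x":0,"y":0,"z":-50,"rx":0,"ry":0,"rz":0,"fingers":1},{"x":0,"y":0,"z":-80,"rx":0,"ry":0,"rz":0,"fingers":1},{"x":0,"y":0,"z":-110,"rx":0,"ry":0,"rz":0,"fingers":1},{"x":0,"y":0,"z":-140,"rx":0,"ry":0,"rz":0,"fingers":1},{"x":0,"y":0,"z":-170,"rx":0,"ry":0,"rz":0,"fingers":1},{"x":0,"y":0,"z":-195,"rx":0,"ry":0,"rz":0,"fingers":1},{"x":0,"y":0,"z":-215,"rx":0,"ry":0,"rz":0,"fingers":1},{"x":0,"y":0,"z":-225,"rx":0,"ry":0,"rz":0,"fingers":1},{"x":0,"y":0,"z":-225,"rx":0,"ry":0,"rz":0,"fingers":1},{"x":0,"y":0,"z":-225,"rx":0,"ry":0,"rz":0,"fingers":1}], "force": 50}}

```text
time_s: 5.15
tool_pos: [0.5562, -0.2916, 0.2383]
tool_rot: [-179.9, -0.0, 79.0]
force: [-0.6, 0.3, -3.5]
grip_width: 0.0155
grasp_force: 50.0
```

```bash
cat > bar.py <<'E'
from h import *
# bar ends and long direction in the two views; ymask within box
def ybar(cc,X,rad):
    u=proj(cc,[X])[0]; h=cv2.cvtColor(cc["image"],cv2.COLOR_RGB2HSV)
    m=cv2.inRange(h,(15,90,60),(35,255,255)); b=np.zeros_like(m)
    x0,x1,y0,y1=[int(max(0,v)) for v in(u[0]-rad,u[0]+rad,u[1]-rad,u[1]+rad)]
    b[y0:y1,x0:x1]=m[y0:y1,x0:x1]; return b,u
E
python3 - <<'E'
from bar import *
o=sensors.get_obs();X=o["tool_pos"];print(X,o["tool_rot"],o["force"],o["grip_width"])
ims=[]
for n in("top","side"):
    c=cam(n); b,u=ybar(c,X,55); print(n,u,b.sum()/255)
    n_,l,st,ce=cv2.connectedComponentsWithStats(b); print([(st[i].tolist(),ce[i].round(1).tolist()) for i in range(1,n_) if st[i,4]>8])
    x,y=int(u[0]),int(u[1]); x=min(max(x,60),451);ims.append(cv2.resize(c["image"][y-60:y+60,x-60:x+60],(395,395),interpolation=cv2.INTER_CUBIC)[:,:,::-1])
cv2.imwrite("pics/lift.png",np.hstack(ims))
E
```

```text
[ 0.55617903 -0.29164327  0.23828431] [-1.79878571e+02 -2.93624688e-02  7.90037838e+01] [-0.62147624  0.34915757 -3.54998763] 0.015467090255137136
top [363.07805239 167.29766824] 129.0
[([332, 161, 22, 8, 129], [342.6, 164.5])]
side [296.43282843 141.13992447] 1410.0
[([332, 88, 19, 67, 999], [342.5, 122.1]), ([286, 118, 14, 8, 31], [291.6, 121.3]), ([301, 136, 13, 8, 68], [306.8, 139.7]), ([241, 139, 16, 19, 212], [247.6, 146.9]), ([279, 141, 17, 8, 94], [287.3, 144.4])]
```

View pics/lift.png

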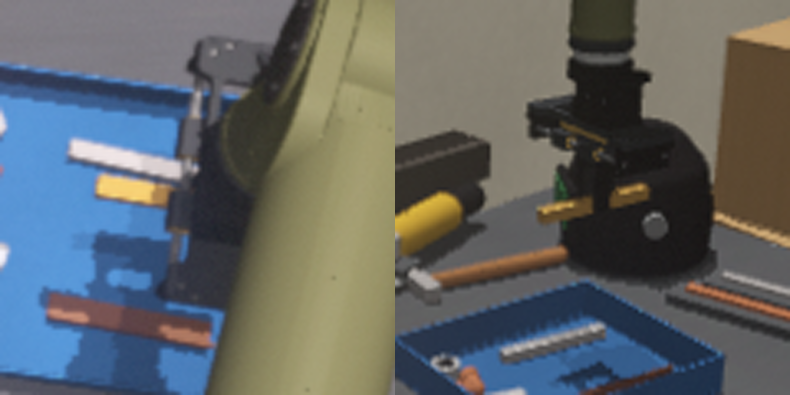

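```bash
cat >> bar.py <<'E'
def sideends(c,o):
    X=o["tool_pos"];yaw=np.radians(o["tool_rot"][2]);d=np.array([np.cos(yaw),np.sin(yaw),0]);nn=np.array([-d[1],d[0],0])
    b,u=ybar(c,X-[0,0,.003],42); g=[u+[0,2]]
    # keep pixels near the expected bar in its own vertical plane
    p=np.argwhere(b)[:,::-1].astype(float); O,D=rays(c,p); k=((X-O)@nn)/(D@nn); W=O+D*k[:,None]
    s=(W-X)@d; z=W[:,2]-X[2]; ok=(abs(s)<.1)&(abs(z)<.03); s,z=s[ok],z[ok]
    print("n",ok.sum(),"s range",s.min().round(4),s.max().round(4),"mid",((s.min()+s.max())/2).round(4))
    a,bb=s< -.02,s>.02
    print("z left/right mean",z[a].mean().round(4),z[bb].mean().round(4),"tilt deg",np.degrees(np.polyfit(s,z,1)[0]).round(2),"zmin/max",np.percentile(z,[2,98]).round(4))
E
python3 - <<'E'
from bar import *
sideends(cam("side"),sensors.get_obs())
E
```

```text
n 165 s range -0.0858 0.0847 mid -0.0005
z left/right mean -0.0042 -0.0044 tilt deg 0.01 zmin/max [-0.0164  0.0078]
```

Emit:
{"op": "drive_tool", "data": {"moves": [{"x":15,"y":-4,"z":0,"rx":0,"ry":0,"rz":0.01,"fingers":1},{"x":45,"y":-13,"z":0,"rx":0,"ry":0,"rz":0.02,"fingers":1},{"x":85,"y":-24,"z":0,"rx":0,"ry":0,"rz":0.03,"fingers":1},{"x":130,"y":-37,"z":0,"rx":0,"ry":0,"rz":0.05,"fingers":1},{"x":175,"y":-50,"z":0,"rx":0,"ry":0,"rz":0.06,"fingers":1},{"x":220,"y":-63,"z":0,"rx":0,"ry":0,"rz":0.08,"fingers":1},{"x":265,"y":-76,"z":0,"rx":0,"ry":0,"rz":0.1,"fingers":1},{"x":310,"y":-88,"z":0,"rx":0,"ry":0,"rz":0.11,"fingers":1},{"x":355,"y":-101,"z":0,"rx":0,"ry":0,"rz":0.13,"fingers":1},{"x":400,"y":-114,"z":0,"rx":0,"ry":0,"rz":0.15,"fingers":1},{"x":440,"y":-125,"z":0,"rx":0,"ry":0,"rz":0.16,"fingers":1},{"x":472,"y":-135,"z":0,"rx":0,"ry":0,"rz":0.17,"fingers":1},{"x":491,"y":-140,"z":0,"rx":0,"ry":0,"rz":0.175,"fingers":1},{"x":491,"y":-140,"z":0,"rx":0,"ry":0,"rz":0.175,"fingers":1},{"x":491,"y":-140,"z":0,"rx":0,"ry":0,"rz":0.175,"fingers":1},{"x":491,"y":-140,"z":0,"rx":0,"ry":0,"rz":0.175,"fingers":1},{"x":491,"y":-140,"z":0,"rx":0,"ry":0,"rz":0.175,"fingers":1},{"x":491,"y":-140,"z":0,"rx":0,"ry":0,"rz":0.175,"fingers":1}]}}

```text
time_s: 7.55
tool_pos: [0.5132, 0.2163, 0.2395]
tool_rot: [180.0, 0.0, 68.9]
force: [0.7, 0.1, -3.1]
grip_width: 0.0153
grasp_force: 50.0
```

Run:
```python
from bar import *
o=sensors.get_obs();X=o["tool_pos"];print(X,o["tool_rot"],o["joint_velocities"].round(2),o["grip_width"])
ims=[]
for n in("top","side"):
    c=cam(n); x,y=proj(c,[X-[0,0,.05]])[0].astype(int); print(n,x,y)
    ims.append(cv2.resize(c["image"][y-60:y+60,x-60:x+60],(395,395),interpolation=cv2.INTER_CUBIC)[:,:,::-1])
sideends(c,o)
cv2.imwrite("pics/over.png",np.hstack(ims))
```

```text
[0.5132265  0.21630676 0.23954109] [1.79992849e+02 9.73574695e-03 6.89203215e+01] [-0.13  0.23 -0.27 -0.07  0.05 -0.05 -0.07] 0.015309406073900798
top 164 192
side 198 199
n 324 s range -0.0793 0.0996 mid 0.0102
z left/right mean -0.0039 -0.0046 tilt deg -0.79 zmin/max [-0.017   0.0082]
```

View pics/over.png

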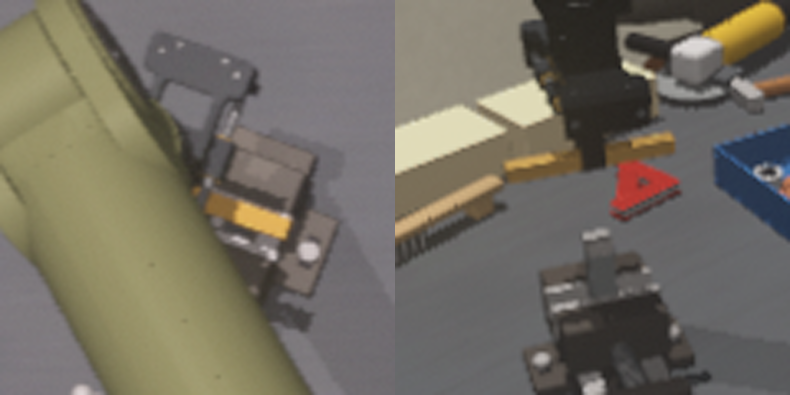

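Emit:
{"op": "drive_tool", "data": {"moves": [{"x":1,"y":-1,"z":15,"rx":0,"ry":0,"rz":0,"fingers":1},{"x":1,"y":-1,"z":30,"rx":0,"ry":0,"rz":0,"fingers":1},{"x":1,"y":-1,"z":43,"rx":0,"ry":0,"rz":0,"fingers":1},{"x":1,"y":-1,"z":52,"rx":0,"ry":0,"rz":0,"fingers":1},{"x":1,"y":-1,"z":58,"rx":0,"ry":0,"rz":0,"fingers":1},{"x":1,"y":-1,"z":61,"rx":0,"ry":0,"rz":0,"fingers":1},{"x":1,"y":-1,"z":62,"rx":0,"ry":0,"rz":0,"fingers":1},{"x":1,"y":-1,"z":62,"rx":0,"ry":0,"rz":0,"fingers":1},{"x":1,"y":-1,"z":62,"rx":0,"ry":0,"rz":0,"fingers":1},{"x":1,"y":-1,"z":62,"rx":0,"ry":0,"rz":0,"fingers":1}]}}

```text
time_s: 8.9
tool_pos: [0.5126, 0.2182, 0.1777]
tool_rot: [180.0, -0.0, 69.0]
force: [-0.7, -0.1, -3.9]
grip_width: 0.0155
grasp_force: 50.0
```

Run:
```python
from bar import *
o=sensors.get_obs();X=o["tool_pos"];print(X,o["tool_rot"],o["joint_velocities"].round(2),o["grip_width"],o["force"])
ims=[]
for n in("top","side"):
    c=cam(n,f"pics/{n}_fin.png"); x,y=proj(c,[X-[0,0,.02]])[0].astype(int); print(n,x,y)
    ims.append(cv2.resize(c["image"][y-40:y+40,x-40:x+40],(395,395),interpolation=cv2.INTER_CUBIC)[:,:,::-1])
    if n=="top":
        b,u=ybar(c,X,40); p=np.argwhere(b)[:,::-1]; W=onplane(c,p,X[2]+.0055); yaw=np.radians(o["tool_rot"][2]); d=np.array([np.cos(yaw),np.sin(yaw),0]);nn=np.array([-d[1],d[0],0])
        s=(W-X)@d; t=(W-X)@nn; k=s<-.03; print("top: n",len(p),"end s",s.min(),"t range",t[k].min(),t[k].max(),"yaw fit",np.degrees(np.polyfit(s[k],t[k],1)[0]))
sideends(c,o)
g2=cv2.cvtColor(c["image"],cv2.COLOR_RGB2GRAY); m2=np.zeros_like(g2); m2[205:218,190:212]=g2[205:218,190:212]>130
n,l,st,ce=cv2.connectedComponentsWithStats(m2); i=1+np.argmax(st[1:,4]);print(st[i],ce[i],onplane(c,[ce[i]],.15))
cv2.imwrite("pics/fin.png",np.hstack(ims))
```

```text
[0.51258325 0.21815463 0.17770647] [ 1.79981475e+02 -3.48873620e-03  6.89749143e+01] [ 0.05 -0.01  0.    0.02  0.01  0.05 -0.02] 0.015507264334729397 [-0.7124953  -0.06224971 -3.87137391]
top 166 194
top: n 177 end s -0.08365183090678446 t range -0.009033907939510848 0.010778977740113296 yaw fit 1.5106650002837654
side 199 208
n 283 s range -0.0806 0.0999 mid 0.0097
z left/right mean -0.005 -0.0025 tilt deg 1.77 zmin/max [-0.0156  0.0087]Traceback (most recent call last):
  File "<stdin>", line 12, in <module>
    return _wrapfunc(a, 'argmax', axis=axis, out=out, **kwds)
    return bound(*args, **kwds)
ValueError: attempt to get argmax of an empty sequence
```

Run:
```python
import cv2,numpy as np
a=cv2.imread("pics/top_fin.png")[154:234,126:206];b=cv2.imread("pics/side_fin.png")[168:248,159:239]
cv2.imwrite("pics/fin.png",np.hstack([cv2.resize(i,(400,400),interpolation=cv2.INTER_CUBIC) for i in(a,b)]))
```

```text
(no output)
```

View pics/fin.png

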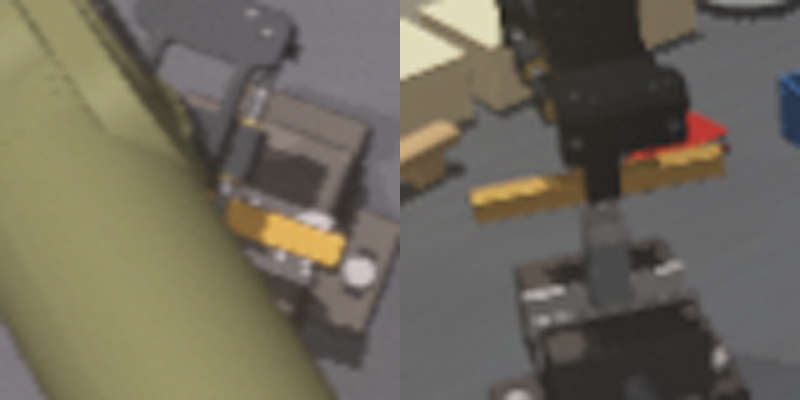

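Run:
```python
from bar import *
o=sensors.get_obs();X=o["tool_pos"];y=np.radians(o["tool_rot"][2]);d=np.array([np.cos(y),np.sin(y),0]);n=np.array([-d[1],d[0],0])
for nm in("top","side"):
    c=cam(nm)
    off=np.array([126,154]) if nm=="top" else np.array([159,168])
    for e in(1,-1):
        for t,z in((.008,.0052),(-.008,.0052),(.008,-.0108),(-.008,-.0108)):
            u=proj(c,[X+d*.08*e+n*t+[0,0,z]])[0]; print(nm,e,t,z,((u-off+.5)*5+[0 if nm=="top" else 400,0]).round(0))
s=cam("side")
h=cv2.cvtColor(s["image"],cv2.COLOR_RGB2HSV); m=cv2.inRange(h,(15,90,60),(35,255,255)); 
for r in range(195,215): 
    q=np.where(m[r,170:232])[0]+170; print(r,q.min() if len(q) else '',q.max() if len(q) else '')
# post shaft mid-edges rows 218-224
g=cv2.cvtColor(s["image"],cv2.COLOR_RGB2GRAY); print(g[206:228:2,192:210])
# predicted shaft corners for candidate post centre
for P in([.512,.2175],):
    for z in(.15,.10):
        print(z,[proj(s,[np.array([*P,z])+d*a*.0125+n*b*.0125])[0].round(1).tolist() for a,b in((1,1),(1,-1),(-1,-1),(-1,1))])
```

```text
top 1 0.008 0.0052 [ 45. 163.]
top 1 -0.008 0.0052 [ 56. 135.]
top 1 0.008 -0.0108 [ 53. 167.]
top 1 -0.008 -0.0108 [ 64. 139.]
top -1 0.008 0.0052 [332. 264.]
top -1 -0.008 0.0052 [343. 235.]
top -1 0.008 -0.0108 [337. 267.]
top -1 -0.008 -0.0108 [347. 238.]
side 1 0.008 0.0052 [476. 200.]
side 1 -0.008 0.0052 [470. 188.]
side 1 0.008 -0.0108 [478. 223.]
side 1 -0.008 -0.0108 [473. 210.]
side -1 0.008 0.0052 [725. 151.]
side -1 -0.008 0.0052 [717. 140.]
side -1 0.008 -0.0108 [726. 173.]
side -1 -0.008 -0.0108 [719. 161.]
195  
196 221 221
197 218 222
198 215 223
199 211 223
200 206 222
201 203 223
202 194 223
203 185 219
204 181 214
205 175 209
206 173 204
207 173 196
208 173 194
209 174 189
210 174 184
211 174 179
212  
213  
214  
[[ 88  88  87  78  53  38  37  38  37  37  36  67  86  93  98  91  86  91]
 [ 92  91  90  94  75  54  61  72  74  73  83  99 103 104 104 103 104 104]
 [103 104 100  89  84  84  83  82  82  83  87  97 102 104 103 103 103 103]
 [104 104 101  87  81  81  84  86  89  86  87  94 102 104 104 105 103 105]
 [107 106 106  88  84  93  93  94  94  93  93  92  91 101 104 105 105 101]
 [106 105 107  88  77  86  90  87  87  90  85  81  74  82  86  79  76  69]
 [ 98  99  92  81  69  71  75  75  74  74  75  75  62  48  44  45  44  43]
 [ 67  71  68  59  56  70  74  76  74  74  73  75  70  54  45  45  46  46]
 [ 45  46  46  48  59  75  77  74  75  74  74  74  73  80  78  85  91  88]
 [ 55  72  72  65  64  70  74  76  74  75  75  74  77  90  95  95  94  95]
 [101  93  96  96  81  70  73  74  74  75  74  74  74  77  89  94  94  91]]
0.15 [[196.6, 213.0], [194.7, 209.2], [202.3, 207.7], [204.4, 211.4]]
0.1 [[197.9, 226.3], [196.0, 222.3], [203.4, 220.8], [205.5, 224.6]]
```

The side picture shows the bar level over the post. Its ends are at crop (470,188–222) and (724,150–173), which match the projection of the tool pose to within a pixel. The gap is about 17 mm, so I lower 2 mm and hold.

Emit:
{"op": "drive_tool", "data": {"moves": [{"x":0,"y":0,"z":1,"rx":0,"ry":0,"rz":0,"fingers":1},{"x":0,"y":0,"z":2,"rx":0,"ry":0,"rz":0,"fingers":1},{"x":0,"y":0,"z":2,"rx":0,"ry":0,"rz":0,"fingers":1},{"x":0,"y":0,"z":2,"rx":0,"ry":0,"rz":0,"fingers":1},{"x":0,"y":0,"z":2,"rx":0,"ry":0,"rz":0,"fingers":1},{"x":0,"y":0,"z":2,"rx":0,"ry":0,"rz":0,"fingers":1},{"x":0,"y":0,"z":2,"rx":0,"ry":0,"rz":0,"fingers":1},{"x":0,"y":0,"z":2,"rx":0,"ry":0,"rz":0,"fingers":1},{"x":0,"y":0,"z":2,"rx":0,"ry":0,"rz":0,"fingers":1},{"x":0,"y":0,"z":2,"rx":0,"ry":0,"rz":0,"fingers":1},{"x":0,"y":0,"z":2,"rx":0,"ry":0,"rz":0,"fingers":1},{"x":0,"y":0,"z":2,"rx":0,"ry":0,"rz":0,"fingers":1},{"x":0,"y":0,"z":2,"rx":0,"ry":0,"rz":0,"fingers":1},{"x":0,"y":0,"z":2,"rx":0,"ry":0,"rz":0,"fingers":1},{"x":0,"y":0,"z":2,"rx":0,"ry":0,"rz":0,"fingers":1},{"x":0,"y":0,"z":2,"rx":0,"ry":0,"rz":0,"fingers":1},{"x":0,"y":0,"z":2,"rx":0,"ry":0,"rz":0,"fingers":1},{"x":0,"y":0,"z":2,"rx":0,"ry":0,"rz":0,"fingers":1},{"x":0,"y":0,"z":2,"rx":0,"ry":0,"rz":0,"fingers":1},{"x":0,"y":0,"z":2,"rx":0,"ry":0,"rz":0,"fingers":1}]}}

```text
time_s: 11.65
tool_pos: [0.5125, 0.2181, 0.1755]
tool_rot: [180.0, 0.0, 69.0]
force: [-0.5, -0.2, -3.1]
grip_width: 0.0157
grasp_force: 50.0
```

Emit:
{"op": "drive_tool", "data": {"moves": [{"x":0,"y":0,"z":0,"rx":0,"ry":0,"rz":0,"fingers":1},{"x":0,"y":0,"z":0,"rx":0,"ry":0,"rz":0,"fingers":1},{"x":0,"y":0,"z":0,"rx":0,"ry":0,"rz":0,"fingers":1},{"x":0,"y":0,"z":0,"rx":0,"ry":0,"rz":0,"fingers":1},{"x":0,"y":0,"z":0,"rx":0,"ry":0,"rz":0,"fingers":1},{"x":0,"y":0,"z":0,"rx":0,"ry":0,"rz":0,"fingers":1},{"x":0,"y":0,"z":0,"rx":0,"ry":0,"rz":0,"fingers":1},{"x":0,"y":0,"z":0,"rx":0,"ry":0,"rz":0,"fingers":1},{"x":0,"y":0,"z":0,"rx":0,"ry":0,"rz":0,"fingers":1},{"x":0,"y":0,"z":0,"rx":0,"ry":0,"rz":0,"fingers":1},{"x":0,"y":0,"z":0,"rx":0,"ry":0,"rz":0,"fingers":1},{"x":0,"y":0,"z":0,"rx":0,"ry":0,"rz":0,"fingers":1},{"x":0,"y":0,"z":0,"rx":0,"ry":0,"rz":0,"fingers":1},{"x":0,"y":0,"z":0,"rx":0,"ry":0,"rz":0,"fingers":1},{"x":0,"y":0,"z":0,"rx":0,"ry":0,"rz":0,"fingers":1},{"x":0,"y":0,"z":0,"rx":0,"ry":0,"rz":0,"fingers":1}]}}

```text
time_s: 13.65
tool_pos: [0.5125, 0.2181, 0.1755]
tool_rot: [-180.0, 0.0, 69.0]
force: [0.3, 0.3, -3.3]
grip_width: 0.0155
grasp_force: 50.0
```

Run:
```python
from bar import *
o=sensors.get_obs();print(o["time_s"],o["tool_pos"],o["tool_rot"],o["grip_width"],o["grasp_force"],o["force"])
s=cam("side");h=cv2.cvtColor(s["image"],cv2.COLOR_RGB2HSV); m=cv2.inRange(h,(15,90,60),(35,255,255))[195:216,170:232]; p=np.argwhere(m); print(len(p),p.min(0)+[195,170],p.max(0)+[195,170])
print(workorder.sign_off())
```

```text
13.65 [0.51245556 0.21813996 0.17550618] [-1.79998032e+02  4.45965294e-03  6.89728344e+01] 0.015497901462746658 49.99900460243225 [ 0.33038355  0.31763386 -3.31010224]
279 [197 173] [212 223]
the job is handed in; nothing more can be done
None
```

The brass bar is held level about 15 mm above the post, centred to within about 2 mm and in line with the vice jaws; it stayed still for over 4 s, and I handed the job in at 13.65 s with the bar still gripped.

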